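# Load two containers on a sloped roller rack

## Task

Put the two flip-top containers away in the roller rack, the short one first and the tall one behind it: reach in under the wire shelf, set each one gently on the rollers at the high back end of the lane, lined up with it, and let go so that it rolls forward. The short one must end against the front stop and the tall one right up against the short one, both standing on the rollers; never tip a container over, and leave everything else where it stands.

Things in the scene. Friction and masses are not known exactly. Their poses are not given: they have to be found in the camera images.
- short: closed yellow plastic container with a flat flip-top lid, 85 mm long (x) by 54 mm wide (y) by 65 mm high, upright, about 0.3 kg; origin at the centre of its underside, z up. The small thumb tab is at the -x end. Rigid; grip it across the 54 mm width near the top.
- tall: closed yellow plastic container with a flat flip-top lid, 85 mm long (x) by 54 mm wide (y) by 105 mm high, upright, about 0.4 kg; origin at the centre of its underside, z up. The small thumb tab is at the -x end. Rigid; grip it across the 54 mm width near the top.
- rack: fixed steel roller rack. Origin on the counter below the inner face of the front stop, mid-lane; x runs along the lane from the stop to the high, open back end, y across, z up. Lane 252 mm long, 66 mm wide between fixed guide rails that stand 18 mm above the rollers and are 4 mm thick. 11 free-turning, lightly braked rollers, 16 mm in diameter, 22 mm apart.
- stop (a point): foot of the front stop's inner face, mid-lane, at the height of the roller tops there (40 mm above the counter); the stop rises 26 mm above it. x along the lane. At rest, the short container's origin is about 42 mm behind this point and the tall one's about 126 mm. Rolling down takes 1 to 3 s.
- load (a point): fixed point 185 mm behind the stop, mid-lane, level with stop: set containers down with the underside's middle above it (150 to 225 mm behind the stop is accepted). The rollers pass above this point: they climb to the back at 7 to 12 degrees, a setting that differs every time and is not reported, so feel for them.
- shelf (a point): middle of the front edge of the wire shelf over the back of the lane, at its underside: 135 mm behind the stop, 320 mm above the counter. From here the shelf runs back to 296 mm behind the stop; 130 mm wide; two posts at its back, 49 mm either side of mid-lane. An upright gripper does not fit beneath it; one whose body leans 30 to 40 degrees towards the stop does.
- plates: bystander: two stacked steel plates, 180 mm across, 24 mm high; origin under the centre
- tawa: bystander: round iron tawa, 220 mm across, 11 mm thick, with a flat 165 mm handle to its +y; origin under the disc's centre
- spoon: bystander: wooden spoon, 240 mm long, lying along its x; origin near its middle
- jar: bystander: glass jar with screw cap, 64 mm across, 85 mm high; origin under the centre
- tumbler: bystander: steel tumbler, 72 mm across, 100 mm high; origin under the centre
- katori: bystander: small steel bowl, 100 mm across, 40 mm high; origin under the centre
- soap: bystander: soap bottle, 66 mm across, 190 mm high; origin under the centre
Things that resemble listed ones, but are neither listed nor needed, are in the scene too. Leave any brown or red look-alike of the tall alone. Leave any brown or red look-alike of the short alone.

How it is judged:
On the way, in this order (a step that is already met when the one before it is completed fails the run):
1. the short container stands on the rollers at the back end of the lane, let go (x of short in the frame of rack between 0.15 and 0.225 m and contact force between short and rack above 0.3 N and contact force between the fingers and short below 0.2 N), for 0.02 s.
2. the short container has rolled forward to the stop (x of short in the frame of rack below 0.05 m and y of short in the frame of rack between -0.012 and 0.012 m and angle between the x axis of short and the x axis of rack, either way round below 0.32 rad and angle between short's own z axis and vertical below 0.3 rad and contact force between short and rack above 0.3 N and linear speed of short below 0.02 m/s and contact force between the fingers and short below 0.1 N), for 0.2 s.
3. the tall container stands on the rollers at the back end, behind the short one, let go (x of tall in the frame of rack between 0.15 and 0.225 m and contact force between tall and rack above 0.3 N and contact force between the fingers and tall below 0.2 N), for 0.02 s.
At the end, for the whole second after the job is handed in: the short container's origin is within 50 mm of the stop's face along the lane (about 8 mm gap allowed), the tall one's origin within 93 mm of it, behind; both stand on the rollers within 12 mm of the lane's middle and 18 degrees of its direction, tilted less than 17 degrees, at rest and released (all of step 2 and y of tall in the frame of rack between -0.012 and 0.012 m and angle between the x axis of tall and the x axis of rack, either way round below 0.32 rad and angle between tall's own z axis and vertical below 0.3 rad and contact force between tall and rack above 0.3 N and linear speed of tall below 0.02 m/s and contact force between the fingers and tall below 0.1 N and distance between short and tall below 0.093 m and x of tall in the frame of rack above 0.11 m); the robot touches nothing.
It fails at once if a container is tipped over (more than 40 degrees) (angle between any of short, tall's own z axis and vertical above 0.7 rad).
It fails at once if a container is slammed on the rack (more than 60 N) (contact force between any of short, tall and rack above 60 N).
It fails at once if a bystander is moved more than 40 mm (distance of any of plates, tawa, spoon, jar, tumbler, katori, soap from where it was at the start of the episode above 0.04 m).
It also fails if it takes over 72 s, if anything falls off the work surface, if the arm or the gripper's body presses on something with over 40 N, if the wrist force passes 120 N, or if a joint passes its speed limit or range.

## Robot

A 6-joint arm with a two-finger parallel gripper is mounted at the origin on the work surface. World frame = base frame: x ahead of the robot, y to its left, z up, the work surface at z = 0. Lengths are in m, angles in rad, forces in N, time in s.
With the tool pointing down it reaches from about 0.275 to 0.875 m from the base axis. Payload 12.5 kg.
Tool frame: the origin (TCP) lies midway between the tips of the shut fingers; the grasp point (between the pads) lies 19 mm behind it (manip.hold_point_z is the distance from the TCP to the grasp point, in m); z points along the fingers, y is the line along which they close (so a half turn about z gives the same grasp; the last joint's range is limited). The gripper opens to 85 mm and grips with 20 to 120 N. Pads are 22 mm wide; open, the fingers measure 114 mm over their backs; the gripper's body (76 mm by 85 mm) begins 54 mm behind the grasp point. The pads swing forward as they close: fully open they stand 13 mm farther back than shut.
Start: joints at [1.027, 0.351, 1.652, -0, 1.139, -0.085], TCP at [0.244, 0.493, 0.231] pointing down, gripper open.
Joint ranges: [-2.75, 2.75], [-0.79, 2.1], [0.01, 2.65], [-1.57, 4.71], [0.07, 3.14], [-2.87, 2.87]. Speed limits (rad/s): [2.22, 2.22, 2.79, 3.14, 3.14, 3.14].

## Interface

Orientations are given as a unit quaternion [w, x, y, z].
In Python, from bench import manip gives the robot as it stands.
- The arm moves only by the shell command python3 -m pendant 'ROWS' [OPENING] [FORCE]. ROWS is a JSON object of lists of equal length, an entry for each row: "travel": the shift along the tool's x, y, z in mm, a list of three; "twist": the turn, a rotation vector about the tool's x, y, z in degrees, a list of three. In form: {"travel": [[tx, ty, tz], ...], "twist": [[ax, ay, az], ...]}. A call has 1 to 20 rows; each row shifts and turns the commanded pose from where the row before left it, along the tool's axes as they then stand; what a row does not reach is not made up. A row lasts 1/8 s, in which the tool goes at most 62.5 mm and 10.7 degrees, less where a joint would pass 70% of its speed; a pose out of reach is approached as far as the arm can. A call with a gripper value outside its range is refused whole. OPENING is the closure, from -1 (fully open) to 1 (shut), set as the call begins (- or left out, the last holds). The fingers move at their own pace and stop on an object; FORCE is the grip in N (left out, the last holds). Time passes only in rows, so rows that do not move let the fingers close. It gives the time, the measured TCP pose, the force, the opening and the grip force at its end, in the units of the state.
- manip.observe(): the state, without advancing time (a new reading comes with each control period).
- manip.get_image(name): name is "side" or "top" or "wrist"; returns a dict with "img" (480x640x3 uint8, blue, green, red), "K" (3x3 intrinsics, pixels), "position" and "orientation" of the camera in the world. Camera axes: x right, y up, looking along -z (the intrinsics and any distortion apply to the point x, -y, -z); pixel columns grow to the right and rows downward; lengths in m; the calibration is good to about 2 mm. The wrist camera is an equidistant fisheye: a pixel r from the principal point sees the ray r / f radians off the axis. A picture is of the moment at which its call begins. There is no depth.
- manip.close_job(): hands the job in; it is judged then, once.
The state is a dict: "time_s": time; "joints": joint angles; "joint_velocities": joint speeds; "joint_torque": joint torques, N m; "position": TCP position; "ee_rot": TCP orientation; "contact_force": force on the tool from outside, world axes, zero at the start; "wrist_torque": the same for the moment, N m; "grip_width": finger opening in m; "grasp_force": force on a finger pad.
Only numpy, scipy, OpenCV 4.12 (cv2) and the standard library are available. Lean on these libraries where they do the work, as an engineer would, in place of code of your own. Each camera call takes 0.05 s, during which the arm holds its last target. There are 200 camera calls.

## Working session

There is one attempt and no reset: what is moved stays moved. The work goes in short steps, Python scripts to look and compute and a shell command to move; the robot and the scene stay as the last step left them, time stands still between calls to the robot, and variables do not carry over. Pictures are saved under pics/ and viewed, at most 10 in all, crops included, and the job is handed in when it is done.

```bash
mkdir -p pics; ls
python3 - <<'E'
from bench import manip
import cv2,pickle
o=manip.observe();print(o['position'],o['ee_rot'],o['time_s'],o['grip_width'],manip.hold_point_z)
for n in ['side','top']:
    d=manip.get_image(n);pickle.dump(d,open(n+'.pkl','wb'));cv2.imwrite(f'pics/{n}0.png',d['img']);print(n,d['K'],d['position'],d['orientation'])
E
```

```text
pics
[0.24337355 0.49283219 0.23073484] [-1.95900503e-04  2.27398374e-01  9.73801624e-01 -5.80711563e-04] 0.0 0.08553374243962186 0.0187
side [[437.09259263   0.         316.10454168]
 [  0.         437.09259263 234.50828138]
 [  0.           0.           1.        ]] [-0.01227457 -0.73984413  1.0860694 ] [ 0.87603406  0.36723344 -0.11890949 -0.28907519]
top [[502.45520361   0.         320.01802419]
 [  0.         502.45520361 245.29059629]
 [  0.           0.           1.        ]] [ 0.26194417 -0.02107103  1.49751409] [-0.69697455 -0.06330691  0.06213742  0.71158812]
```

View pics/side0.png

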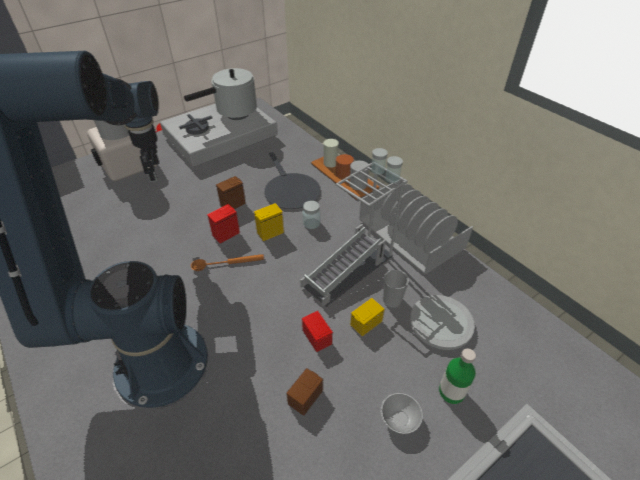

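View pics/top0.png

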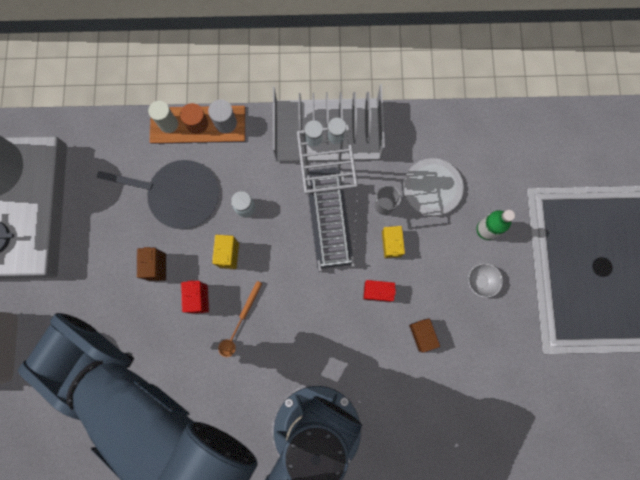

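Side view: the yellow boxes are at (269,222), next to the jar, and (367,317), next to the tumbler. Red look-alikes are at (224,224) and (317,331), brown ones at (231,194) and (305,391). The top view has yellow at (225,251) and (394,242). The rack's stop is near (336,266), with the shelf near (328,170). By the description I want the two yellow ones. Next I'll check them in close crops and fit them.

```bash
cat > h.py <<'E'
import numpy as np,cv2,pickle
from scipy.spatial.transform import Rotation as R
from scipy.optimize import minimize
q=lambda o:R.from_quat([o[1],o[2],o[3],o[0]])
def proj(d,P):
    p=q(d['orientation']).inv().apply(np.atleast_2d(P)-d['position'])*[1,-1,-1]
    u=p@d['K'].T;return u[:,:2]/u[:,2:]
def unproj(d,uv,z):
    r=np.linalg.inv(d['K'])@[uv[0],uv[1],1]*[1,-1,-1]
    r=q(d['orientation']).apply(r);c=np.array(d['position']);return c+r*(z-c[2])/r[2]
def ymask(d):
    h=cv2.cvtColor(d['img'],cv2.COLOR_BGR2HSV)
    return cv2.inRange(h,(20,120,60),(35,255,255))
def box(x,y,th,H,z=0):
    c=np.array([[a*.0425,b*.027,k*H] for a in(-1,1) for b in(-1,1) for k in(0,1)])
    return R.from_euler('z',th).apply(c)+[x,y,z]
E
python3 - <<'E'
from h import *
D={n:pickle.load(open(n+'.pkl','rb')) for n in['side','top']}
c=lambda d,x0,y0,x1,y1,s:cv2.resize(d['img'][y0:y1,x0:x1],None,fx=s,fy=s,interpolation=cv2.INTER_CUBIC)
cv2.imwrite('pics/ct.png',c(D['top'],200,120,412,280,3.7)); cv2.imwrite('pics/cs.png',c(D['side'],240,155,420,345,3.1))
for name,g in dict(left=(225,251),right=(394,242)).items():
  for H in(.065,.105):
    g3=unproj(D['top'],g,H)
    ms={}
    for n,d in D.items():
        k,l,st,ce=cv2.connectedComponentsWithStats(ymask(d)); u=proj(d,g3)[0]
        i=1+np.argmin(np.linalg.norm(ce[1:]-u,axis=1)+1e3*(st[1:,4]<80)); ms[n]=cv2.resize((l==i).astype(np.uint8)*255,None,fx=4,fy=4)>127
    def cost(p):
        s=0
        for n,d in D.items():
            m=np.zeros((1920,2560),np.uint8); h=cv2.convexHull(((proj(d,box(*p,H))+.5)*4).astype(np.float32)).astype(np.int32)
            cv2.fillConvexPoly(m,h,1);m=m>0;s+=1-(m&ms[n]).sum()/(m|ms[n]).sum()
        return s
    best=min((minimize(cost,[g3[0],g3[1],t],method='Nelder-Mead',options=dict(initial_simplex=np.array([[0,0,0],[.01,0,0],[0,.01,0],[0,0,.3]])+[g3[0],g3[1],t],maxiter=80)) for t in(0,.8,1.6,2.4)),key=lambda r:r.fun)
    print(name,H,best.x.round(4),np.degrees(best.x[2]).round(1),round(best.fun,3))
E
```

```text
left 0.065 [ 0.5132  0.2595 -0.0941] -5.4 0.378
left 0.105 [ 0.5111  0.2551 -0.1131] -6.5 0.211
right 0.065 [ 0.5334 -0.2365  3.2158] 184.3 0.197
right 0.105 [ 0.5325 -0.2352  0.0747] 4.3 0.557
```

View pics/ct.png

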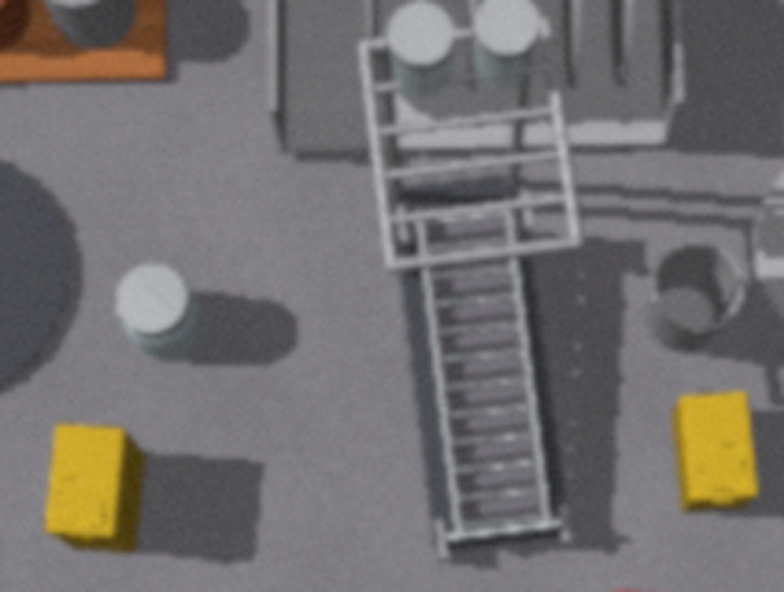

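View pics/cs.png

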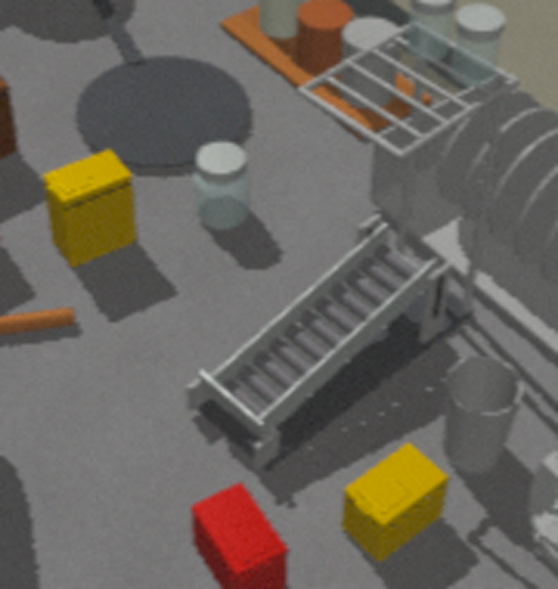

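The left yellow box is the tall one (a lid line and a tall side are visible). The right one is the short one. The fits agree with this: the matching height gives a clearly lower error in both cases. Next is the rack. Its stop-top ends are at top (320.8,265.9) and (351.4,261.9), and the shelf's front corners are at (305.4,191.9) and (355.9,185.7).

Run:
```python
from h import *
D={n:pickle.load(open(n+'.pkl','rb')) for n in['side','top']}
T=lambda u,v:(u/3.7+200-.4,v/3.7+120-.4); S=lambda u,v:(u/3.1+240-.4,v/3.1+155-.4)
L=[('stop L',.066,T(447,537),S(203,375)),('stop R',.066,T(560,524),S(265,421)),('shelf L',.323,T(390,266),S(305,90)),('shelf R',.323,T(577,243),S(402,152))]
P=[]
for n,z,t,s in L:
    a=unproj(D['top'],t,z);b=unproj(D['side'],s,z);print(n,a.round(4)[:2],b.round(4)[:2]);P.append((a,b))
P=np.array(P)[:,:,:2]
for k in(0,1):
    a=P[:,k];st=a[:2].mean(0);sh=a[2:].mean(0);v=sh-st
    print(st.round(4),sh.round(4),np.linalg.norm(v).round(4),'yaw',np.degrees([np.arctan2(v[1],v[0]),*[np.arctan2(-(a[i+1]-a[i])[0]*-1,(a[i]-a[i+1])[1]*1) for i in(0,2)]]).round(1),np.linalg.norm(a[0]-a[1]).round(4),np.linalg.norm(a[2]-a[3]).round(4))
```

```text
stop L [ 0.4622 -0.0213] [ 0.4667 -0.0277]
stop R [ 0.4705 -0.1094] [ 0.481  -0.1091]
shelf L [0.6059 0.0124] [0.6158 0.0124]
shelf R [ 0.6189 -0.1105] [ 0.6291 -0.1054]
[ 0.4663 -0.0653] [ 0.6124 -0.0491] 0.147 yaw [6.4 5.4 6. ] 0.0885 0.1235
[ 0.4739 -0.0684] [ 0.6224 -0.0465] 0.1501 yaw [ 8.4 10.   6.4] 0.0827 0.1185
```

```bash
cat > fit.py <<'E'
from h import *
from scipy.optimize import least_squares
D={n:pickle.load(open(n+'.pkl','rb')) for n in['side','top']}
T=lambda u,v:np.array((u/3.7+200-.4,v/3.7+120-.4)); S=lambda u,v:np.array((u/3.1+240-.4,v/3.1+155-.4))
def W(p,P): return R.from_euler('z',p[2]).apply(np.atleast_2d(P))+[p[0],p[1],0]
def line(d,p,A,B,uv):
    a,b=proj(d,W(p,[A,B]));n=np.array([-(b-a)[1],(b-a)[0]]);n/=np.linalg.norm(n);return (uv-a)@n
def res(p,det=False):
    r=[];t=np.tan(p[3]);zr=lambda x:.058+x*t
    for d,c,pts in((D['top'],T,{1:[(456,530),(424,225)],-1:[(546,520),(513,215)]}),(D['side'],S,{1:[(207,378),(382,228)],-1:[(266,413),(438,265)]})):
        for s in pts:
            for uv in pts[s]: r.append(line(d,p,[0,s*.035,zr(0)],[.25,s*.035,zr(.25)],c(*uv)))
    for d,c,pts in((D['top'],T,[(447,537),(560,524)]),(D['side'],S,[(203,375),(265,421)])):
        for uv in pts: r.append(line(d,p,[-.002,.04,.066],[-.002,-.04,.066],c(*uv)))
    for d,c,pts in((D['top'],T,[(390,266),(577,243)]),(D['side'],S,[(305,90),(402,152)])):
        for s,uv in zip((1,-1),pts): r+=list(proj(d,W(p,[[.138,s*.062,.323]]))[0]-c(*uv))
    return np.array(r)
f=least_squares(res,[.47,-.067,.11,.17],loss='soft_l1')
if __name__=='__main__':
    print(f.x.round(4),np.degrees(f.x[2:]).round(1));print(res(f.x).round(1))
    print('load',W(f.x,[[.185,0,0]])[0][:2].round(4))
E
python3 fit.py
```

```text
[ 0.4755 -0.0635  0.0931  0.1875] [ 5.3 10.7]
[-0.2  0.5  0.1  0.5 -0.3 -0.8  0.3  1.   2.5  2.5  1.  -1.   0.5 -0.5
  0.8  0.1 -2.1  1.4 -1.2  2.9]
load [ 0.6597 -0.0463]
```

Lane yaw is about 5°, slope about 10.7°, and the load point is about (0.660,-0.046). The plan is to grasp with a 28° lean, then tilt 10° more before placing so that the base matches the slope.

```bash
cat > go.py <<'E'
# go.py x y z lean yaw : hold-point target, lean/yaw deg -> twist (tool frame), then travel in new tool frame
import sys
from h import *
from bench import manip
x,y,z,lean,yaw=map(float,sys.argv[1:6])
hp=float(sys.argv[6]) if len(sys.argv)>6 else .022
o=manip.observe();Rc=q(o['ee_rot'])
s,c=np.sin(np.radians(lean)),np.cos(np.radians(lean))
Rt=R.from_euler('z',yaw,degrees=True)*R.from_matrix(np.array([[-c,0,-s],[0,1,0],[s,0,-c]]).T)
zt=Rt.apply([0,0,1]);tcp=np.array([x,y,z])+hp*zt
print('twist',np.degrees((Rc.inv()*Rt).as_rotvec()).round(1))
d=Rt.inv().apply(tcp-o['position']);print('travel new frame',(d*1e3).round(1),'rot err after; up-vector in tool',Rt.inv().apply([0,0,1]).round(3))
print('travel in current frame',(Rc.inv().apply(tcp-o['position'])*1e3).round(1),'now hold',(np.array(o['position'])-hp*Rc.apply([0,0,1])).round(4),'F',np.round(o['contact_force'],1),'t',o['time_s'])
E
python3 go.py .533 -.2365 .19 28 4.3
```

```text
twist [ -7.5 -27.3 -30. ]
travel new frame [-187.5 -749.   167.9] rot err after; up-vector in tool [-0.469  0.    -0.883]
travel in current frame [-591.6 -520.4   60.7] now hold [0.2434 0.4929 0.2528] F [ 0.1 -0.   0.3] t 0.1
```

```bash
python3 -m pendant '{"twist":[[-1.5,-5.46,-6],[-1.5,-5.46,-6],[-1.5,-5.46,-6],[-1.5,-5.46,-6],[-1.5,-5.46,-6],[0,0,0],[0,0,0],[0,0,0],[0,0,0],[0,0,0],[0,0,0],[0,0,0],[0,0,0],[0,0,0],[0,0,0],[0,0,0],[0,0,0],[0,0,0],[0,0,0],[0,0,0]],"travel":[[0,0,0],[0,0,0],[0,0,0],[0,0,0],[0,0,0],[-13.4,-53.5,12],[-13.4,-53.5,12],[-13.4,-53.5,12],[-13.4,-53.5,12],[-13.4,-53.5,12],[-13.4,-53.5,12],[-13.4,-53.5,12],[-13.4,-53.5,12],[-13.4,-53.5,12],[-13.4,-53.5,12],[-13.4,-53.5,12],[-13.4,-53.5,12],[-13.4,-53.5,12],[-13.4,-53.5,12],[0,0,0]]}' -1 && python3 go.py .533 -.2365 .05 28 4.3
python3 - <<'E'
from bench import manip
import cv2,pickle
d=manip.get_image('wrist');pickle.dump(d,open('wrist1.pkl','wb'));cv2.imwrite('pics/w1.png',d['img']);print(d['K'],d['position'],d['orientation'])
E
```

```text
time_s: 2.6
position: [0.5283, -0.1937, 0.171]
ee_rot: [0.237, -0.036, 0.971, 0.01]
contact_force: [-0.6, 0.3, 0.2]
grip_width: 0.0856
grasp_force: 0.0
twist [ 0.1 -0.6 -0.1]
travel new frame [ 55.5 -43.  129.5] rot err after; up-vector in tool [-0.469  0.    -0.883]
travel in current frame [ 54.1 -43.3 130. ] now hold [ 0.5182 -0.1945  0.1905] F [-0.6  0.3  0.2] t 2.6
[[371.64829954   0.         317.8952969 ]
 [  0.         371.64829954 241.65386033]
 [  0.           0.           1.        ]] [ 0.3999662  -0.20384418  0.26457258] [ 0.63225512 -0.25082844 -0.27294764  0.68032208]
```

View pics/w1.png

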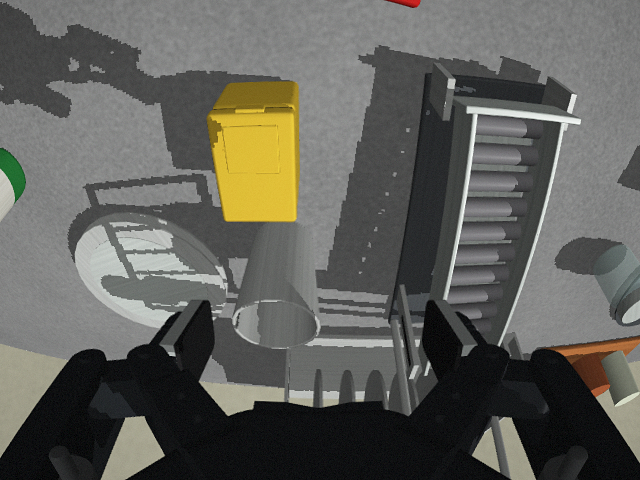

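The wrist view is clear. The short box's top corners are at (224,220), (297,221), (300,108) and (208,117). The rack's rails run (474,112)→(440,330) and (561,123)→(502,325), and the stop bar is at y≈105-122. The tumbler, rim at (277,320), is close behind the short box. I'll refine both poses from this.

```bash
cat >> h.py <<'E'
def fray(d,uv):
    K=d['K'];p=np.array([uv[0]-K[0,2],uv[1]-K[1,2]]);r=np.linalg.norm(p);t=r/K[0,0]
    v=np.array([p[0]/r*np.sin(t),-p[1]/r*np.sin(t),-np.cos(t)]);return q(d['orientation']).apply(v)
def funproj(d,uv,z):
    v=fray(d,uv);c=np.array(d['position']);return c+v*(z-c[2])/v[2]
def fproj(d,P):
    p=q(d['orientation']).inv().apply(np.atleast_2d(P)-d['position'])*[1,-1,-1]
    h=np.hypot(p[:,0],p[:,1]);t=np.arctan2(h,p[:,2]);return p[:,:2]/h[:,None]*(t*d['K'][0,0])[:,None]+[d['K'][0,2],d['K'][1,2]]
E
python3 - <<'E'
from h import *
d=pickle.load(open('wrist1.pkl','rb'))
P=np.array([funproj(d,u,.065)[:2] for u in[(224,221),(297,222),(300,108),(208,117)]]);print('short',P.round(4).tolist(),P.mean(0).round(4))
m=(P[0]+P[1]-P[2]-P[3]);print('yaw',np.degrees(np.arctan2(m[1],m[0])).round(1))
k,l,st,ce=cv2.connectedComponentsWithStats(ymask(d));i=1+np.argmax(st[1:,4]);ms=l==i
def cost(p):
    Q=np.zeros((480,640),np.uint8);cv2.fillConvexPoly(Q,cv2.convexHull(fproj(d,box(*p,.065)).astype(np.float32)).astype(np.int32),1);Q=Q>0
    return 1-(Q&ms).sum()/(Q|ms).sum()
x0=np.array([.5334,-.2365,.075]);b=minimize(cost,x0,method='Nelder-Mead',options=dict(initial_simplex=x0+np.array([[0,0,0],[.008,0,0],[0,.008,0],[0,0,.1]])));print('sil',b.x.round(4),b.fun)
for n,z,u in[('rim near',.1,(277,300)),('stopL',.066,(456,104)),('stopR',.066,(579,122)),('railL0',.058,(474,112)),('railR0',.058,(561,123)),('railLb',.058+.0375,(440,330)),('railRb',.0955,(502,325))]: print(n,funproj(d,u,z).round(4))
E
python3 - <<'E'
import cv2
i=cv2.imread('pics/w1.png')[60:360,390:600];cv2.imwrite('pics/w1c.png',cv2.resize(i,None,fx=2,fy=2,interpolation=cv2.INTER_CUBIC))
E
```

```text
short [[0.5733, -0.2577], [0.5708, -0.2051], [0.4847, -0.207], [0.4921, -0.2613]] [ 0.5302 -0.2328]
yaw 1.9
sil [ 0.5335 -0.234   0.0178] 0.05859438402856676
rim near [ 0.6162 -0.2169  0.1   ]
stopL [ 0.4712 -0.1165  0.066 ]
stopR [ 0.4647 -0.022   0.066 ]
railL0 [ 0.4773 -0.0995  0.058 ]
railR0 [ 0.4716 -0.0303  0.058 ]
railLb [ 0.6587 -0.0767  0.0955]
railRb [ 0.6532 -0.0149  0.0955]
```

View pics/w1c.png

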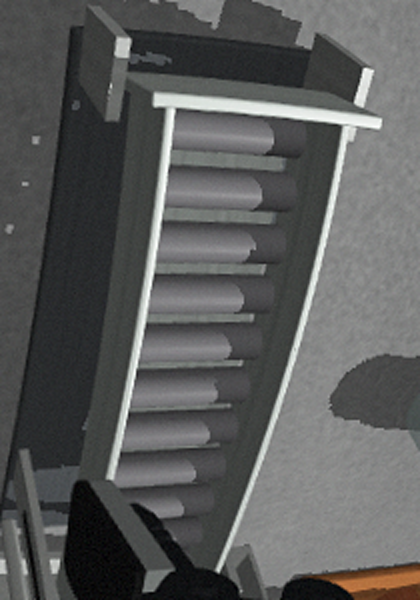

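```bash
python3 - <<'E'
from fit import *
d=pickle.load(open('wrist1.pkl','rb'))
def lw(p,A,B,uv):
    L=W(p,np.linspace(A,B,60));uvs=fproj(d,L);i=np.argmin(np.linalg.norm(uvs-uv,axis=1));i=min(max(i,1),58);a,b=uvs[i-1],uvs[i+1]
    n=np.array([-(b-a)[1],(b-a)[0]]);return (np.array(uv)-a)@n/np.linalg.norm(n)
C=lambda u,v:(u/2+390-.25,v/2+60-.25)
def rw(p):
    t=np.tan(p[3]);r=[]
    for s,pts in((-1,[(170,110),(158,230),(141,340),(113,470)]),(1,[(346,132),(330,240),(300,350),(225,555)])):
        for u in pts: r.append(lw(p,[0,s*.035,.058],[.252,s*.035,.058+.252*t],C(*u)))
    for u in[(156,106),(378,128)]: r.append(lw(p,[0,-.05,.066],[0,.05,.066],C(*u)))
    return np.array(r)
g=least_squares(lambda p:np.r_[rw(p)],f.x,loss='soft_l1');print('wrist',g.x.round(4),np.degrees(g.x[2:]).round(1),rw(g.x).round(1))
a=least_squares(lambda p:np.r_[rw(p),res(p)[:8],res(p)[12:]],f.x,loss='soft_l1');print('all',a.x.round(4),np.degrees(a.x[2:]).round(1),rw(a.x).round(1))
for p in(g.x,a.x):print('load',W(p,[[.185,0,0],[.170,0,0]]).round(4))
E
python3 go.py .533 -.2345 .05 28 2
```

```text
wrist [ 0.4706 -0.0638  0.11    0.2005] [ 6.3 11.5] [ 1.  -0.2 -0.5  0.5  0.6 -2.2 -1.4  0.8  0.   0. ]
all [ 0.4714 -0.0634  0.0947  0.2198] [ 5.4 12.6] [ 1.4 -0.2 -0.8 -0.3  0.6 -2.1 -1.3  0.8 -0.2 -1.9]
load [[ 0.6545 -0.0435  0.    ]
 [ 0.6396 -0.0452  0.    ]]
load [[ 0.6556 -0.046   0.    ]
 [ 0.6406 -0.0474  0.    ]]
twist [ 1.2 -0.6  2. ]
travel new frame [ 53.2 -42.9 130.6] rot err after; up-vector in tool [-0.469  0.    -0.883]
travel in current frame [ 53.2 -43.9 130.2] now hold [ 0.5174 -0.1926  0.1904] F [ 0.2  0.2 -0.3] t 2.65
```

```bash
python3 -m pendant '{"twist":[[1.2,-0.6,2],[0,0,0],[0,0,0],[0,0,0],[0,0,0],[0,0,0],[0,0,0],[0,0,0]],"travel":[[0,0,0],[-12.5,-42.9,7],[0,0,0],[16.4,0,31],[16.4,0,31],[16.4,0,31],[16.4,0,31],[0,0,0]]}' -1 && python3 go.py .533 -.2345 .05 28 2
python3 - <<'E'
from bench import manip
import cv2,pickle
d=manip.get_image('wrist');pickle.dump(d,open('wrist2.pkl','wb'));cv2.imwrite('pics/w2.png',d['img'])
E
```

```text
time_s: 3.65
position: [0.5565, -0.2278, 0.0462]
ee_rot: [0.22, -0.012, 0.975, 0.002]
contact_force: [-0.5, 0.5, -0.0]
grip_width: 0.0852
grasp_force: 0.0
twist [-0.4 -2.6 -0.5]
travel new frame [19.2 -5.9  7.6] rot err after; up-vector in tool [-0.469  0.    -0.883]
travel in current frame [18.7 -6.   8.4] now hold [ 0.547  -0.228   0.0661] F [-0.5  0.5 -0. ] t 3.65
```

View pics/w2.png

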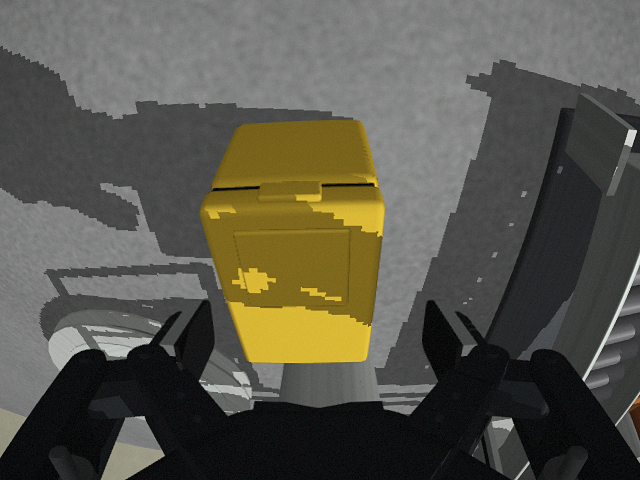

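The box sits well between the pads and 6 mm to the left, as computed. I'll make the final correction and close.

```bash
python3 -m pendant '{"twist":[[-0.4,-2.6,-0.5],[0,0,0],[0,0,0],[0,0,0]],"travel":[[0,0,0],[9.6,-6,3.8],[9.6,0,3.8],[0,0,0]]}' -1 && python3 go.py .533 -.2345 .05 28 2 && python3 -m pendant '{"twist":[[0,0,0],[0,0,0],[0,0,0],[0,0,0],[0,0,0],[0,0,0]],"travel":[[0,0,0],[0,0,0],[0,0,0],[0,0,0],[0,0,0],[0,0,0]]}' 1 40
```

```text
time_s: 4.2
position: [0.5574, -0.2333, 0.0483]
ee_rot: [0.222, -0.01, 0.975, -0.0]
contact_force: [-0.3, 0.4, -0.1]
grip_width: 0.0854
grasp_force: 0.0
twist [-0.7 -2.3 -0.7]
travel new frame [20.8 -0.3  9. ] rot err after; up-vector in tool [-0.469  0.    -0.883]
travel in current frame [20.4 -0.5  9.8] now hold [ 0.5479 -0.2334  0.0681] F [-0.3  0.4 -0.1] t 4.2
time_s: 4.95
position: [0.5582, -0.2334, 0.049]
ee_rot: [0.223, -0.01, 0.975, -0.001]
contact_force: [-3.1, 0.4, 4.6]
grip_width: 0.0537
grasp_force: 40.6
```

The last correction wasn't reached, so the grip is high. I'll check the joints.

```bash
python3 -m pendant '{"twist":[[0,0,0],[0,0,0],[0,0,0],[0,0,0]],"travel":[[0,0,0],[0,0,0],[0,0,0],[0,0,0]]}' -1 && python3 -m pendant '{"twist":[[0,0,0],[0,0,0]],"travel":[[9.4,0,-5],[0,0,0]]}' && python3 -c "
from bench import manip
print(manip.observe()['joints'].round(3))"; python3 go.py .533 -.2345 .05 28 2
```

```text
time_s: 5.45
position: [0.5581, -0.2333, 0.0486]
ee_rot: [0.223, -0.01, 0.975, -0.0]
contact_force: [-0.5, 0.5, 0.9]
grip_width: 0.0849
grasp_force: 0.0
time_s: 5.7
position: [0.5486, -0.2332, 0.0513]
ee_rot: [0.22, -0.009, 0.975, -0.001]
contact_force: [0.2, -0.8, 0.2]
grip_width: 0.0853
grasp_force: 0.0
[-0.587  0.576  1.932  0.768  0.352 -2.867]
twist [-0.8 -2.6 -0.8]
travel new frame [14.4 -0.8 15.8] rot err after; up-vector in tool [-0.469  0.    -0.883]
travel in current frame [13.7 -0.8 16.4] now hold [ 0.5392 -0.2332  0.0711] F [ 0.2 -0.8  0.2] t 5.7
```

Joint 6 is at its limit (-2.867), so I'll use a smaller lean (20°) to pick up the short box.

```bash
python3 -m pendant '{"twist":[[0,3,0],[0,2.4,0],[0,0,0]],"travel":[[0,0,0],[0,0,0],[0,0,0]]}' -1 && python3 go.py .533 -.2345 .05 20 2;  python3 -c "
from bench import manip
print(manip.observe()['joints'].round(3))"
```

```text
time_s: 6.08
position: [0.5497, -0.2333, 0.0514]
ee_rot: [0.174, -0.009, 0.985, -0.002]
contact_force: [-0.9, -0.8, -1.2]
grip_width: 0.0853
grasp_force: 0.0
twist [-0.7  0.1 -0.8]
travel new frame [16.2 -0.7 17.6] rot err after; up-vector in tool [-0.342  0.    -0.94 ]
travel in current frame [16.2 -0.7 17.6] now hold [ 0.5422 -0.2333  0.0721] F [-0.9 -0.8 -1.2] t 6.075
[-0.561  0.582  1.877  0.462  0.422 -2.549]
```

```bash
python3 -m pendant '{"twist":[[-0.7,0,-0.8],[0,0,0],[0,0,0]],"travel":[[8,-0.7,8.8],[8,0,8.8],[0,0,0]]}' -1 && python3 go.py .533 -.2345 .05 20 2
```

```text
time_s: 6.45
position: [0.5394, -0.234, 0.0283]
ee_rot: [0.173, -0.017, 0.985, 0.004]
contact_force: [0.1, -0.1, 0.1]
grip_width: 0.0853
grasp_force: 0.0
twist [ 0.1 -0.  -0.1]
travel new frame [-1.3 -0.3 -0.6] rot err after; up-vector in tool [-0.342  0.    -0.94 ]
travel in current frame [-1.3 -0.3 -0.6] now hold [ 0.5319 -0.2342  0.049 ] F [ 0.1 -0.1  0.1] t 6.45
```

```bash
python3 -m pendant '{"twist":[[0,0,0],[0,0,0],[0,0,0],[0,0,0],[0,0,0],[0,0,0],[0,0,0],[0,0,0],[0,0,0],[0,0,0],[0,0,0],[0,0,0],[0,0,0]],"travel":[[0,0,0],[0,0,0],[0,0,0],[0,0,0],[0,0,0],[0,0,0],[-4,0,-11],[-8,0,-23],[-10,0,-28],[-10,0,-28],[-8,0,-23],[0,0,0],[0,0,0]]}' 1 50 && python3 go.py .6355 -.046 .19 31 6
```

```text
time_s: 8.07
position: [0.5387, -0.234, 0.1481]
ee_rot: [0.173, -0.017, 0.985, 0.004]
contact_force: [0.3, 0.6, -2.2]
grip_width: 0.0535
grasp_force: 53.3
twist [ -1.7 -11.   -3.7]
travel new frame [-121.   176.8   45.9] rot err after; up-vector in tool [-0.515 -0.    -0.857]
travel in current frame [-115.5  185.4   17.8] now hold [ 0.5312 -0.2343  0.1688] F [ 0.3  0.6 -2.2] t 8.075
```

```bash
python3 go.py .5307 -.0573 .185 31 6
```

```text
twist [ -1.7 -11.   -3.7]
travel new frame [-28.  176.6  -4.2] rot err after; up-vector in tool [-0.515 -0.    -0.857]
travel in current frame [-15.  177.7 -13.4] now hold [ 0.5312 -0.2343  0.1688] F [ 0.3  0.6 -2.2] t 8.075
```

```bash
python3 -m pendant '{"twist":[[0,0,0],[0,0,0],[0,0,0],[0,0,0],[0,0,0],[0,0,0],[-0.6,-3.7,-1.2],[-0.6,-3.7,-1.2],[-0.5,-3.6,-1.3],[0,0,0]],"travel":[[-1.5,18,-1.3],[-3,36,-2.7],[-3,36,-2.7],[-3,36,-2.7],[-3,36,-2.7],[-1.5,16,-1.3],[0,0,0],[0,0,0],[0,0,0],[0,0,0]]}' && python3 go.py .6306 -.0468 .160 31 6
python3 - <<'E'
from bench import manip
import cv2,pickle
d=manip.get_image('wrist');pickle.dump(d,open('wrist3.pkl','wb'));cv2.imwrite('pics/w3.png',d['img'])
E
```

```text
time_s: 9.32
position: [0.5412, -0.0554, 0.1657]
ee_rot: [0.266, -0.05, 0.963, 0.015]
contact_force: [0.6, 0.7, -1.2]
grip_width: 0.0538
grasp_force: 53.2
twist [ 0.1 -0.1 -0. ]
travel new frame [-74.   -0.8  73.1] rot err after; up-vector in tool [-0.515 -0.    -0.857]
travel in current frame [-74.2  -0.8  73. ] now hold [ 0.53   -0.0566  0.1846] F [ 0.6  0.7 -1.2] t 9.325
```

View pics/w3.png

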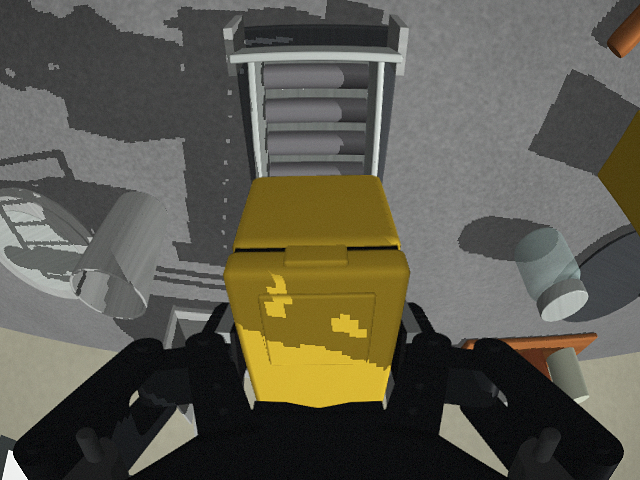

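The picture shows the box centred and parallel: rails at columns 251/381 (y=65) and 256/376 (y=180), box at 255–380. I'll go in under the shelf.

```bash
python3 -m pendant '{"twist":[[0,0,0],[0,0,0],[0,0,0],[0,0,0],[0,0,0],[0,0,0],[0,0,0]],"travel":[[-7,0,7],[-16,-0.2,16],[-16,-0.2,16],[-16,-0.2,15],[-12,-0.2,12],[-7,0,7],[0,0,0]]}' && python3 go.py .6306 -.0468 .130 31 6
```

```text
time_s: 10.25
position: [0.6434, -0.046, 0.1421]
ee_rot: [0.267, -0.051, 0.962, 0.014]
contact_force: [-0.4, -0.4, -2.6]
grip_width: 0.0534
grasp_force: 53.2
twist [ 0. -0.  0.]
travel new frame [17.2  0.6 25.7] rot err after; up-vector in tool [-0.515 -0.    -0.857]
travel in current frame [17.2  0.6 25.7] now hold [ 0.6322 -0.0472  0.1609] F [-0.4 -0.4 -2.6] t 10.25
```

```bash
python3 -m pendant '{"twist":[[0,0,0],[0,0,0],[0,0,0],[0,0,0]],"travel":[[4.6,0,7.7],[4.6,0,7.7],[4.6,0,7.7],[0,0,0]]}' | grep -E 'pos|force'; python3 -m pendant '{"twist":[[0,0,0],[0,0,0],[0,0,0]],"travel":[[1.5,0,2.6],[1.5,0,2.6],[0,0,0]]}'| grep -E 'pos|force'
```

```text
position: [0.6426, -0.0463, 0.1145]
contact_force: [0.3, 0.4, -2.5]
grasp_force: 53.2
position: [0.6432, -0.0463, 0.1094]
contact_force: [-0.2, 0.4, -2.1]
grasp_force: 53.2
```

```bash
for i in 1 2 3 4; do python3 -m pendant '{"twist":[[0,0,0],[0,0,0]],"travel":[[1,0,1.7],[0,0,0]]}'| grep -E 'pos|contact'; done
```

```text
position: [0.6432, -0.0463, 0.1075]
contact_force: [0.1, -0.8, -2.4]
position: [0.6432, -0.0463, 0.1054]
contact_force: [-0.1, -0.3, -1.7]
position: [0.6439, -0.0463, 0.1044]
contact_force: [-0.5, 1.9, 3.9]
position: [0.6452, -0.0462, 0.1044]
contact_force: [-3.6, 4.3, 19.6]
```

Contact is at the roller height (underside ≈ 0.0745). I'll ease off and release.

```bash
python3 -m pendant '{"twist":[[0,0,0],[0,0,0]],"travel":[[-0.7,0,-1.2],[0,0,0]]}'| grep -E 'pos|contact'; python3 -m pendant '{"twist":[[0,0,0],[0,0,0],[0,0,0],[0,0,0]],"travel":[[0,0,0],[0,0,0],[0,0,0],[0,0,0]]}' -1; python3 -m pendant '{"twist":[[0,0,0],[0,0,0],[0,0,0],[0,0,0],[0,0,0],[0,0,0],[0,0,0],[0,0,0],[0,0,0],[0,0,0],[0,0,0],[0,0,0],[0,0,0],[0,0,0],[0,0,0],[0,0,0]],"travel":[[0,0,0],[0,0,0],[0,0,0],[0,0,0],[0,0,0],[0,0,0],[0,0,0],[0,0,0],[0,0,0],[0,0,0],[0,0,0],[0,0,0],[0,0,0],[0,0,0],[0,0,0],[0,0,0]]}'
python3 - <<'E'
from bench import manip
import cv2,pickle
d=manip.get_image('wrist');pickle.dump(d,open('wrist4.pkl','wb'));cv2.imwrite('pics/w4.png',d['img'])
E
```

```text
position: [0.6441, -0.0463, 0.1043]
contact_force: [-4.4, 2.2, 10.0]
time_s: 12.88
position: [0.6433, -0.0463, 0.1029]
ee_rot: [0.267, -0.051, 0.962, 0.014]
contact_force: [-0.3, 0.0, -0.2]
grip_width: 0.0851
grasp_force: 0.0
time_s: 14.88
position: [0.6433, -0.0463, 0.103]
ee_rot: [0.267, -0.051, 0.962, 0.014]
contact_force: [-0.5, 0.1, 0.3]
grip_width: 0.0856
grasp_force: 0.0
```

View pics/w4.png

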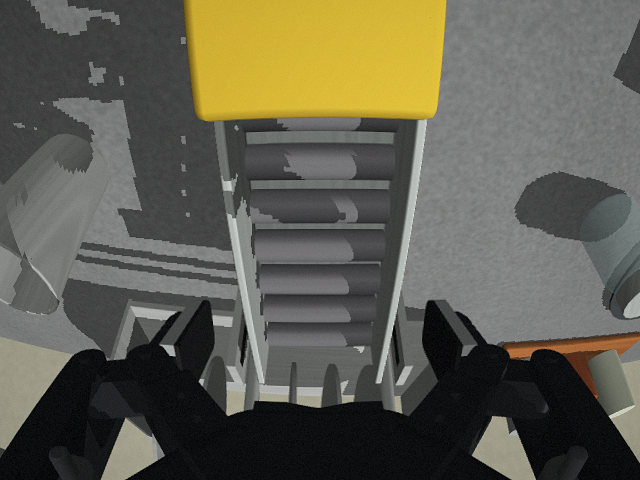

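The short box rolled down to the front. I'll verify the position numerically and work out the retreat and the way to the tall box.

```bash
python3 - <<'E'
from h import *
d=pickle.load(open('wrist4.pkl','rb'))
Q=lambda p:(R.from_euler('z',-.105).apply(p-np.array([.471,-.0636,0]))*1e3).round(1)
for u in[(205,121),(430,119)]:print(Q(funproj(d,u,.12)))
for u,z in[((228,130),.058+.017),((421,130),.075),((262,370),.1),((382,370),.1)]:print('rail',Q(funproj(d,u,z)))
E
python3 go.py .491 -.0615 .24 31 6
```

```text
[ 75.  -24.8 120. ]
[ 74.5  22.5 120. ]
rail [103.1 -32.6  75. ]
rail [102.8  35.5  75. ]
rail [247.4 -34.5 100. ]
rail [248.1  37.9 100. ]
twist [0. 0. 0.]
travel new frame [  60.7    0.8 -174.2] rot err after; up-vector in tool [-0.515 -0.    -0.857]
travel in current frame [  60.6    0.9 -174.3] now hold [ 0.632  -0.0475  0.1219] F [-0.6 -0.4  0.7] t 14.925
```

```bash
python3 -m pendant '{"twist":[[0,0,0],[0,0,0],[0,0,0],[0,0,0],[0,0,0],[0,0,0],[0,0,0]],"travel":[[6,0,-17],[12,0,-35],[12,0,-35],[12,0,-35],[12,0,-35],[6,0,-17],[0,0,0]]}'; python3 go.py .49 .255 .22 28 -6.5
```

```text
time_s: 15.8
position: [0.5029, -0.0613, 0.2222]
ee_rot: [0.268, -0.051, 0.962, 0.014]
contact_force: [0.6, 0.1, 0.4]
grip_width: 0.0853
grasp_force: 0.0
twist [ 6.1  3.1 10.9]
travel new frame [ 44.  312.8   1.1] rot err after; up-vector in tool [-0.469  0.    -0.883]
travel in current frame [-15.  313.7  33.8] now hold [ 0.4916 -0.0625  0.241 ] F [0.6 0.1 0.4] t 15.8
```

```bash
python3 -m pendant '{"twist":[[3,1.5,5.4],[3.1,1.6,5.5],[0,0,0],[0,0,0],[0,0,0],[0,0,0],[0,0,0],[0,0,0],[0,0,0],[0,0,0],[0,0,0]],"travel":[[0,0,0],[0,0,0],[3,20,0],[6.5,46,0],[6.5,46,0.3],[6.5,46,0.3],[6.5,46,0.3],[6.5,46,0.2],[6,44,0],[3,20,0],[0,0,0]]}'
python3 - <<'E'
from h import *
from bench import manip
d=manip.get_image('wrist');pickle.dump(d,open('wrist5.pkl','wb'))
k,l,st,ce=cv2.connectedComponentsWithStats(ymask(d));i=1+np.argmax(st[1:,4]);ms=l==i;print(st[i])
def hull(p):return cv2.convexHull(fproj(d,box(*p,.105)).astype(np.float32)).astype(np.int32)
def cost(p):
    Q=np.zeros((480,640),np.uint8);cv2.fillConvexPoly(Q,hull(p),1);Q=Q>0
    return 1-(Q&ms).sum()/(Q|ms).sum()
x0=np.array([.511,.255,-.11]);b=minimize(cost,x0,method='Nelder-Mead',options=dict(initial_simplex=x0+np.array([[0,0,0],[.01,0,0],[0,.01,0],[0,0,.15]])));print('sil',b.x.round(4),np.degrees(b.x[2]),b.fun)
im=d['img'].copy();cv2.polylines(im,[hull(b.x)],True,(255,0,0));cv2.imwrite('pics/w5.png',im)
E
python3 go.py .5 .255 .085 28 -6.5
```

```text
time_s: 17.18
position: [0.496, 0.2569, 0.1984]
ee_rot: [0.241, 0.048, 0.969, -0.012]
contact_force: [1.3, -0.8, -0.0]
grip_width: 0.0852
grasp_force: 0.0
[  271    81    93   163 13320]
sil [ 0.5104  0.2557 -0.1071] -6.138629555113853 0.06486941870261165
twist [ 0.4 -0.1  0.7]
travel new frame [ 49.8  -0.3 124.2] rot err after; up-vector in tool [-0.469  0.    -0.883]
travel in current frame [ 49.6  -0.6 124.3] now hold [0.4858 0.2568 0.218 ] F [ 0.1 -0.5 -0.3] t 17.225
```

View pics/w5.png

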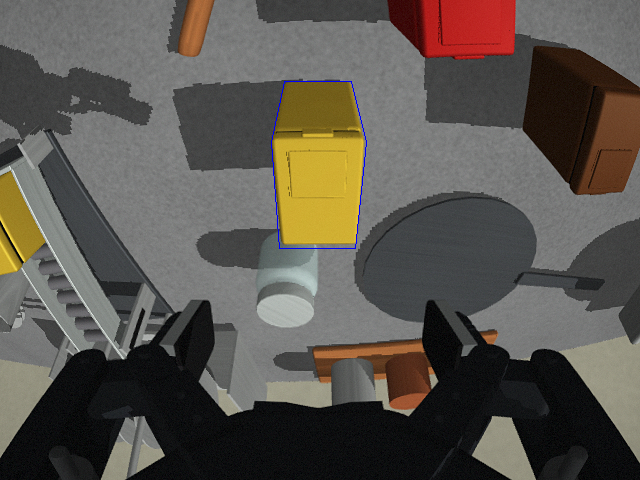

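The fit matches (overlay on the box at (272–365, 81–248)). The jar, at (287,290), is clear of the fingers.

```bash
python3 go.py .5100 .2556 .218 28 -6.2; python3 -m pendant '{"twist":[[0.4,0,0.5],[0,0,0],[0,0,0],[0,0,0],[0,0,0],[0,0,0],[0,0,0],[0,0,0]],"travel":[[-21,1.5,11],[0,0,0],[8,0,15],[14,0,26],[14,0,26],[14,0,26],[12,0,23],[0,0,0]]}' -1 ; python3 go.py .5100 .2556 .086 28 -6.2
```

```text
twist [ 0.2 -0.1  0.4]
travel new frame [-21.4   1.3  11.4] rot err after; up-vector in tool [-0.469  0.    -0.883]
travel in current frame [-21.4   1.1  11.4] now hold [0.4858 0.2568 0.218 ] F [ 0.1 -0.5 -0.3] t 17.225
time_s: 18.23
position: [0.5177, 0.2534, 0.0657]
ee_rot: [0.239, 0.054, 0.969, -0.015]
contact_force: [-0.1, -1.1, 0.2]
grip_width: 0.0855
grasp_force: 0.0
twist [-0.3 -0.3 -0.1]
travel new frame [-2.5  1.3  0.4] rot err after; up-vector in tool [-0.469  0.    -0.883]
travel in current frame [-2.5  1.3  0.3] now hold [0.5076 0.2546 0.0852] F [-0.1 -1.1  0.2] t 18.225
```

Close, then lift 140 mm.

```bash
python3 -m pendant '{"twist":[[0,0,0],[0,0,0],[0,0,0],[0,0,0],[0,0,0],[0,0,0],[0,0,0],[0,0,0],[0,0,0],[0,0,0],[0,0,0],[0,0,0],[0,0,0],[0,0,0]],"travel":[[-2.5,1,0.3],[0,0,0],[0,0,0],[0,0,0],[0,0,0],[0,0,0],[0,0,0],[-5,0,-9],[-12,0,-23],[-14,0,-26],[-14,0,-26],[-14,0,-26],[-7,0,-14],[0,0,0]]}' 1 50; python3 go.py .500 -.0585 .225 28 6
```

```text
time_s: 19.98
position: [0.5221, 0.2552, 0.2101]
ee_rot: [0.242, 0.055, 0.969, -0.014]
contact_force: [-0.3, -0.0, -5.9]
grip_width: 0.0534
grasp_force: 54.5
twist [ -5.9   0.  -11. ]
travel new frame [  41.4 -309.6  -16.8] rot err after; up-vector in tool [-0.469 -0.    -0.883]
travel in current frame [ -18.5 -311.9   15.1] now hold [0.5118 0.2563 0.2296] F [-0.3 -0.  -5.9] t 19.975
```

```bash
python3 -m pendant '{"twist":[[-2,0,-3.7],[-2,0,-3.7],[-1.9,0,-3.6],[0,0,0],[0,0,0],[0,0,0],[0,0,0],[0,0,0],[0,0,0],[0,0,0],[0,0,0],[0,0,0],[0,0,0],[0,-3.6,0],[0,-3.7,0],[0,-3.7,0],[0,0,0]],"travel":[[-1.5,0,-3],[-3,0,-6],[-3,0,-6],[4,-18,-2],[4,-36,-2],[5,-40,-2],[5,-40,-2],[5,-40,-2],[5,-40,-2],[5,-40,-2],[5,-36,-3],[1.5,-19.6,-2.5],[0,0,0],[0,0,0],[0,0,0],[0,0,0],[0,0,0]]}'; python3 go.py .501 -.059 .245 39 6;python3 - <<'E'
from bench import manip
import cv2,pickle
d=manip.get_image('wrist');pickle.dump(d,open('wrist6.pkl','wb'));cv2.imwrite('pics/w6.png',d['img'])
E
```

```text
time_s: 22.1
position: [0.5093, -0.0565, 0.2236]
ee_rot: [0.332, -0.049, 0.942, 0.018]
contact_force: [0.3, 0.2, -5.6]
grip_width: 0.0536
grasp_force: 54.9
twist [ 0.1 -0.2 -0. ]
travel new frame [-6.9 -1.6  0. ] rot err after; up-vector in tool [-0.629  0.    -0.777]
travel in current frame [-6.9 -1.6 -0. ] now hold [ 0.4955 -0.0579  0.2407] F [ 0.3  0.2 -5.6] t 22.1
```

View pics/w6.png

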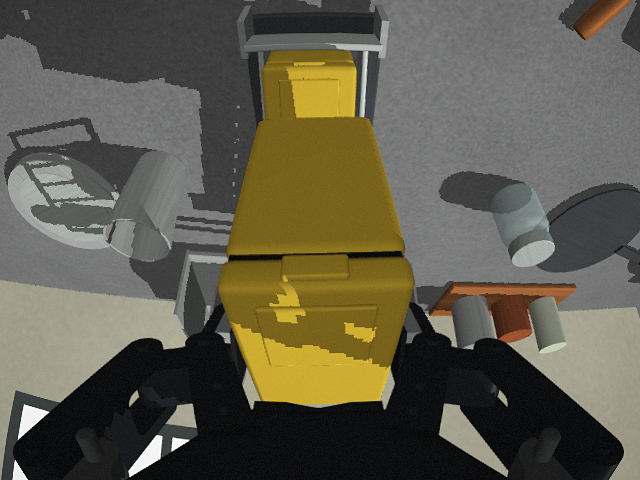

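The short box stands in the lane at the stop (263–356, 50–118), and the tall one is nearly on the centre line. I'll go in via a point that clears the short box's top and the shelf.

```bash
python3 go.py .5901 -.0496 .225 39 6
python3 - <<'E'
from h import *
s,c=np.sin(np.radians(39)),np.cos(np.radians(39));Rt=R.from_euler('z',6,degrees=True)*R.from_matrix(np.array([[-c,0,-s],[0,1,0],[s,0,-c]]).T)
print('B->C',(Rt.inv().apply([.0335,.0036,-.037])*1e3).round(1))
E
```

```text
twist [ 0.1 -0.2 -0. ]
travel new frame [-63.2  -1.3  72. ] rot err after; up-vector in tool [-0.629  0.    -0.777]
travel in current frame [-63.4  -1.4  71.8] now hold [ 0.4961 -0.0582  0.2413] F [ 0.8  0.2 -5.2] t 22.15
B->C [-2.9  0.1 50. ]
```

```bash
python3 -m pendant '{"twist":[[0,0,0],[0,0,0],[0,0,0],[0,0,0],[0,0,0],[0,0,0],[0,0,0],[0,0,0],[0,0,0],[0,0,0]],"travel":[[-7,-0.3,8],[-14,-0.3,16],[-14,-0.3,16],[-14,-0.3,16],[-14,-0.1,16],[-1,0,12],[-1,0,15],[-1,0,15],[0,0,8],[0,0,0]]}'; python3 go.py .6236 -.046 .165 39 6
```

```text
time_s: 23.4
position: [0.6378, -0.045, 0.171]
ee_rot: [0.333, -0.05, 0.942, 0.018]
contact_force: [0.4, -0.4, -5.2]
grip_width: 0.0535
grasp_force: 54.9
twist [ 0.  -0.1  0. ]
travel new frame [14.8  0.5 17.8] rot err after; up-vector in tool [-0.629  0.    -0.777]
travel in current frame [14.8  0.5 17.8] now hold [ 0.624  -0.0465  0.1881] F [ 0.4 -0.4 -5.2] t 23.4
```

```bash
python3 -m pendant '{"twist":[[0,0,0],[0,0,0],[0,0,0],[0,0,0]],"travel":[[4.4,0.2,5.4],[4.4,0.2,5.4],[3.8,0,4.7],[0,0,0]]}'| grep -E 'pos|contact'; for i in 1 2 3; do python3 -m pendant '{"twist":[[0,0,0],[0,0,0]],"travel":[[1.2,0,1.5],[0,0,0]]}'| grep -E 'pos|contact'; done
```

```text
position: [0.6389, -0.0442, 0.1539]
contact_force: [-0.8, -0.9, -5.5]
position: [0.6392, -0.044, 0.1526]
contact_force: [-0.2, -0.1, -4.7]
position: [0.6395, -0.0438, 0.1511]
contact_force: [-0.5, 0.9, -5.4]
position: [0.6398, -0.0437, 0.1497]
contact_force: [-0.2, -0.3, -4.5]
```

```bash
python3 -c "
from bench import manip
print(manip.observe()['joints'].round(3))"; python3 go.py .6236 -.046 .160 39 6
```

```text
[-0.224  0.432  1.946  1.048  0.232 -2.867]
twist [-0.1 -0.5 -0.1]
travel new frame [ 6.3 -0.6  3.7] rot err after; up-vector in tool [-0.629  0.    -0.777]
travel in current frame [ 6.2 -0.6  3.8] now hold [ 0.6262 -0.045   0.167 ] F [-0.2 -0.3 -4.5] t 24.65
```

Joint 6 is at its limit again, so I'll lean 4° less (the box is then tilted 7°, which is still fine) and continue.

```bash
python3 -m pendant '{"twist":[[0,2,0],[0,2,0],[0,0,0]],"travel":[[0,0,0],[0,0,0],[0,0,0]]}'| grep -E 'pos|contact'; python3 -c "
from bench import manip
print(manip.observe()['joints'].round(3))"; python3 go.py .6270 -.0455 .164 35 6
```

```text
position: [0.6402, -0.0436, 0.1502]
contact_force: [-0.8, 0.3, -5.8]
[-0.214  0.433  1.903  0.676  0.285 -2.491]
twist [-0.1 -0.4 -0. ]
travel new frame [ 3.  -0.5  3. ] rot err after; up-vector in tool [-0.574  0.    -0.819]
travel in current frame [ 3.  -0.5  3.1] now hold [ 0.6278 -0.0449  0.1683] F [-0.8  0.3 -5.8] t 25.025
```

```bash
python3 -m pendant '{"twist":[[0,0,0],[0,0,0],[0,0,0]],"travel":[[1.1,-0.7,1.6],[1.1,0,1.6],[0,0,0]]}'| grep -E 'pos|contact'; for i in 1 2 3; do python3 -m pendant '{"twist":[[0,0,0],[0,0,0]],"travel":[[0.9,0,1.3],[0,0,0]]}'| grep -E 'pos|contact'; done
```

```text
position: [0.6401, -0.0444, 0.1462]
contact_force: [-0.2, 0.7, -2.0]
position: [0.641, -0.0443, 0.1459]
contact_force: [-1.6, 3.2, 7.1]
position: [0.6418, -0.0443, 0.1458]
contact_force: [-3.2, 4.4, 15.5]
position: [0.6427, -0.0442, 0.1457]
contact_force: [-5.1, 6.8, 23.9]
```

```bash
python3 -m pendant '{"twist":[[0,0,0],[0,0,0]],"travel":[[-1.1,0,-1.6],[0,0,0]]}'| grep -E 'pos|contact'; python3 -m pendant '{"twist":[[0,0,0],[0,0,0],[0,0,0],[0,0,0]],"travel":[[0,0,0],[0,0,0],[0,0,0],[0,0,0]]}' -1; python3 -m pendant '{"twist":[[0,0,0],[0,0,0],[0,0,0],[0,0,0],[0,0,0],[0,0,0],[0,0,0],[0,0,0],[0,0,0],[0,0,0],[0,0,0],[0,0,0]],"travel":[[0,0,0],[0,0,0],[0,0,0],[0,0,0],[0,0,0],[0,0,0],[0,0,0],[0,0,0],[0,0,0],[0,0,0],[0,0,0],[0,0,0]]}' | grep -E 'pos|contact'
python3 - <<'E'
from bench import manip
import cv2,pickle
d=manip.get_image('wrist');pickle.dump(d,open('wrist7.pkl','wb'));a=cv2.resize(d['img'],(400,300),interpolation=cv2.INTER_AREA)
e=manip.get_image('side');pickle.dump(e,open('side7.pkl','wb'))
b=cv2.resize(e['img'][160:320,270:440],(319,300),interpolation=cv2.INTER_CUBIC)
cv2.imwrite('pics/w7.png',cv2.hconcat([a,b]))
E
```

```text
position: [0.6416, -0.0444, 0.1458]
contact_force: [-3.3, 3.4, 12.9]
time_s: 26.9
position: [0.6398, -0.0445, 0.143]
ee_rot: [0.296, -0.049, 0.954, 0.015]
contact_force: [0.3, 0.8, -0.6]
grip_width: 0.0854
grasp_force: 0.0
position: [0.6399, -0.0444, 0.1432]
contact_force: [0.8, -0.2, 0.5]
```

View pics/w7.png

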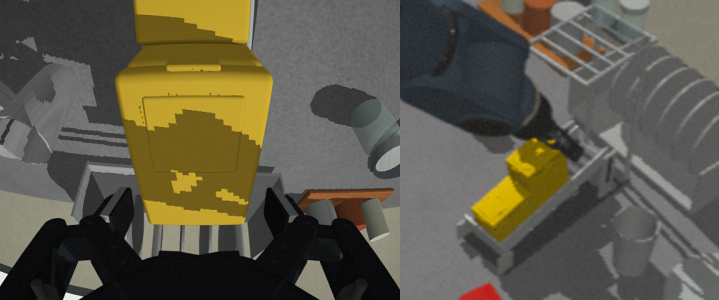

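Both boxes stand in line, the tall one against the short one (side crop (500,205)/(540,160)). I'll back out along the tool axis.

```bash
python3 -m pendant '{"twist":[[0,0,0],[0,0,0],[0,0,0],[0,0,0],[0,0,0],[0,0,0],[0,0,0],[0,0,0],[0,0,0],[0,0,0],[0,0,0]],"travel":[[0,0,-5],[0,0,-10],[0,0,-18],[0,0,-25],[0,0,-30],[0,0,-30],[0,0,-30],[0,0,-30],[0,0,-15],[0,0,0],[0,0,0]]}'
python3 - <<'E'
from h import *
from bench import manip
e=manip.get_image('side');d=manip.get_image('wrist')
b=cv2.resize(e['img'][160:320,270:440],(319,300),interpolation=cv2.INTER_CUBIC);a=cv2.resize(d['img'],(400,300),interpolation=cv2.INTER_AREA)
cv2.imwrite('pics/w8.png',cv2.hconcat([a,b]))
pickle.dump(d,open('wrist8.pkl','wb'));pickle.dump(e,open('side8.pkl','wb'))
# predicted box corners at expected rest poses vs yellow mask
p=.105;sl=np.radians(11)
def rb(x,H):
    c=box(0,0,0,H)@np.eye(3);c=R.from_euler('y',-sl).apply(c)+[x,0,.04+x*np.tan(sl)];return R.from_euler('z',p).apply(c)+[.4708,-.0621,0]
m=ymask(e)>0
def cost(v):
    Q=np.zeros((480,640),np.uint8)
    for x,H in((v[0],.065),(v[1],.105)):cv2.fillConvexPoly(Q,cv2.convexHull(proj(e,rb(x,H)).astype(np.float32)).astype(np.int32),1)
    M=m.copy();M[:,:300]=0;M[300:]=0;Q=Q>0;return 1-(Q&M).sum()/(Q|M).sum()
import itertools
print(min((round(cost((a,a+g)),3),a,g) for a in np.arange(.03,.08,.003) for g in np.arange(.08,.12,.003)))
E
```

```text
time_s: 29.88
position: [0.531, -0.0554, 0.3013]
ee_rot: [0.296, -0.049, 0.954, 0.015]
contact_force: [-0.7, -0.4, -0.1]
grip_width: 0.0854
grasp_force: 0.0
(np.float64(0.124), np.float64(0.05400000000000002), np.float64(0.08))
```

Run:
```python
from h import *
d=pickle.load(open('wrist8.pkl','rb'));m=ymask(d);print(cv2.boundingRect(m), pickle.load(open('wrist8.pkl','rb'))['position'])
```

```text
(276, 6, 77, 222) [ 0.39247453 -0.06999824  0.37830587]
```

I've already gone past the picture limit, so I'll do the final check numerically from the last wrist image.

Run:
```python
from h import *
d=pickle.load(open('wrist8.pkl','rb'));k,l,st,ce=cv2.connectedComponentsWithStats(ymask(d));print(st[1:][st[1:,4]>100].tolist());m=(ymask(d)>0);m[:,:230]=0;m[:,420:]=0
sl=np.radians(11)
def rb(x,y,t,H):
    c=R.from_euler('zy',[t,-sl]).apply(box(0,0,0,H))+[x,y,.04+x*np.tan(sl)];return R.from_euler('z',.105).apply(c)+[.4708,-.0621,0]
def cost(v):
    Q=np.zeros((480,640),np.uint8)
    for a in((v[0],v[2],v[4],.065),(v[1],v[3],v[5],.105)):cv2.fillConvexPoly(Q,cv2.convexHull(fproj(d,rb(*a)).astype(np.float32)).astype(np.int32),1)
    Q=Q>0;return 1-(Q&m).sum()/(Q|m).sum()
x0=np.array([.043,.128,0,0,0,0.]);b=minimize(cost,x0,method='Nelder-Mead',options=dict(initial_simplex=np.vstack([x0,x0+np.diag([.01,.01,.005,.005,.1,.1])]),maxiter=600));print(b.x.round(4),b.fun)
```

```text
[[276, 6, 77, 222, 15538]]
[ 0.0493  0.1272 -0.0025 -0.0013  0.0323  0.0208] 0.034299637635886504
```

```bash
python3 -c "
from bench import manip
print(manip.close_job())"
```

```text
the job is handed in; nothing more can be done
None
```

I handed the job in: by camera fit the short container stands about 43–49 mm behind the stop's face and the tall one is right against it at about 127 mm, both released and in the lane; no verdict came back, and I viewed 13 pictures against the limit of 10.

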